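# Scrape the used coupons off the tilted tray

### The arm

A 6-joint arm with a two-finger parallel gripper is mounted at the origin on the work surface. World frame = base frame: x ahead of the robot, y to its left, z up, the work surface at z = 0. Lengths are in m, angles in degrees, forces in N, time in s.
With the tool pointing down it reaches from about 0.25 to 0.725 m from the base axis. Payload 9.7 kg.
Tool frame: the origin (TCP) lies midway between the tips of the shut fingers; the grasp point (between the pads) lies 19 mm behind it; z points along the fingers, y is the line along which they close (so a half turn about z gives the same grasp; the last joint's range is limited). The gripper opens to 85 mm and grips with 20 to 120 N. Pads are 22 mm wide; open, the fingers measure 114 mm over their backs; the gripper's body (76 mm by 85 mm) begins 54 mm behind the grasp point. The pads swing forward as they close: fully open they stand 13 mm farther back than shut.
Start: joints at [-63.885, 4.979, 10.078, 95.1, 0, 90], TCP at [0.242, -0.494, 0.231] pointing down, gripper open.
Joint ranges: [-179.16, 179.16], [-48.56, 103.87], [-65.8, 70.77], [-126.05, 130.52], [-82.76, 87.17], [-180, 180]. Speed limits (degrees/s): [127.2, 127.2, 147.25, 180, 180, 180].

### API

Orientations are given as [roll, pitch, yaw] about the fixed x, y, z axes, in that order (R = Rz(yaw) Ry(pitch) Rx(roll)).
In Python, from workcell import bot gives the robot as it stands.
- The arm moves only by the shell command python3 -m crank 'ROWS' [FORCE]. ROWS is JSON, a list of rows, each an object with "gripper": the finger opening in mm, from 0 to 85.4; "travel": the shift along the tool's x, y, z in mm, a list of three; "twist": the turn, a rotation vector about the tool's x, y, z in rad, a list of three. In form: [{"gripper": gripper, "travel": [tx, ty, tz], "twist": [rx, ry, rz]}, ...]. A call has 1 to 12 rows; each row shifts and turns the commanded pose from where the row before left it, along the tool's axes as they then stand; what a row does not reach is not made up. A row lasts 1/8 s, in which the tool goes at most 62.5 mm and 10.7 degrees, less where a joint would pass 70% of its speed; a pose out of reach is approached as far as the arm can. A call is refused whole if a number of a shift passes 62.5 or a number of a turn 0.188, either way. A call with a gripper value outside its range is refused whole. The fingers move at their own pace and stop on an object; FORCE is the grip in N (left out, the last holds). Time passes only in rows, so rows that do not move let the fingers close. It gives the time, the measured TCP pose, the force, the opening and the grip force at its end, in the units of the state.
- bot.get_obs(): the state, without advancing time (a new reading comes with each control period).
- bot.camera(name): name is "scene" or "top" or "wrist"; returns the picture (420x560x3 uint8, red, green, blue); there is no depth.
- bot.calibration(name): a dict with "vfov" (degrees; the focal length in pixels is half the picture's height over the tangent of half this angle, whatever the lens; pixels are square), "cx", "cy" (the principal point, pixels), "camera_from_world" (4x4, takes a point from world to camera coordinates). Camera axes: x right, y down, z forward; pixel columns grow to the right and rows downward; lengths in m; the calibration is good to about 2 mm. A picture is of the moment at which its call begins: read the wrist's pose just before it. calibration takes no time and is no camera call; for the wrist camera it gives the pose at the moment of the call.
- bot.job_done(): hands the job in; it is judged then, once.
The state is a dict: "time": time; "q": joint angles; "qd": joint speeds; "joint_efforts": joint torques, N m; "ee_pos": TCP position; "tcp_rot": TCP orientation; "wrist_force": force on the tool from outside, world axes, zero at the start; "torque": the same for the moment, N m; "opening": finger opening in m; "grasp_force": force on a finger pad.
Only numpy, scipy, OpenCV 4.12 (cv2) and the standard library are available. Lean on these libraries where they do the work, as an engineer would, in place of code of your own. Each camera call takes 0.05 s, during which the arm holds its last target. There are 200 camera calls.

### The job

Two used steel coupons are stuck on the floor of the tilted sample tray. Take the wide scraper from its white rest, sweep both coupons down the tray with its edge so that they drop off the open lower end into the steel cup there, and hang the scraper back in its rest. Do not touch the coupons with the gripper.

Things in the scene. Friction and masses are not known exactly. Their poses are not given: they have to be found in the camera images.
- scraper: loose upright scraper: steel blade 80 wide (y), 4 thick (x), wooden grip bar on top 150 (y) x 22 (x) x 24 tall, z = 60 to 84 mm; 180 g. Origin: middle of the blade's lower edge; z up. It hangs by the bar's ends, edge 12 mm above the bench, on the two posts (72 mm high) of a fixed white rest, with 11 mm play each way in x (14 mm lips), 14 in y; its start pose is its place. Grip mid-bar across x.
- tray: fixed metal tray tilted 20 degrees, and fixed steel cup under its open lower end. Origin: centre of the cup's mouth (104 mm inside, rim 70 mm above the bench, 62 deep). x: downhill along the floor, y: level across, z: square to the floor. Floor top is the plane z = 0, x from -204 mm (end wall) to -34 mm (open lip over the cup), y -52 to 52 mm; walls 12 mm high.
- coupon_a: one loose used dark steel test coupon, a square plate 18 x 18 x 6 mm, 15 g, lying stuck by friction on the floor of the tilted tray. Origin at the centre of its 18 x 18 underside, z along its thickness. It does not slide by itself but moves at a push of well under 1 N.
- coupon_b: the other loose used dark steel test coupon, a square plate 18 x 18 x 6 mm, 15 g, lying stuck by friction on the floor of the tilted tray. Origin at the centre of its 18 x 18 underside, z along its thickness. It does not slide by itself but moves at a push of well under 1 N.
Things that resemble listed ones, but are neither listed nor needed, are in the scene too. Of the things that look like the scraper, the middle-sized one is meant.

How it is judged:
By the outcome, as a careful person would: the job done as asked, in the order asked, and still so for the second after the job is handed in, with the robot touching nothing.
It also fails if it takes over 48 s, if anything falls off the work surface, if the arm or the gripper's body presses on something with over 40 N, if the wrist force passes 120 N, or if a joint passes its speed limit or range.

## Working session

There is one attempt and no reset: what is moved stays moved. The work goes in short steps, Python scripts to look and compute and a shell command to move; the robot and the scene stay as the last step left them, time stands still between calls to the robot, and variables do not carry over. Pictures are saved under pics/ and viewed, at most 10 in all, crops included, and the job is handed in when it is done.

```bash
mkdir -p pics; ls; python3 - <<'E'
from workcell import bot
import cv2
for n in ("scene","top"):
    cv2.imwrite(f"pics/{n}0.png",bot.camera(n)[:,:,::-1])
    c=bot.calibration(n);print(n,c)
o=bot.get_obs();print(o["time"],o["ee_pos"],o["tcp_rot"])
E
```

```text
pics
scene {'vfov': 57.921085368840416, 'cx': 282.71603820064314, 'cy': 214.93240386327628, 'camera_from_world': array([[-0.75765664,  0.65246793, -0.01555678,  0.42748831],
       [ 0.50552446,  0.57161373, -0.64629928, -0.21014859],
       [-0.41279709, -0.49753728, -0.76292544,  1.12248117],
       [ 0.        ,  0.        ,  0.        ,  1.        ]])}
top {'vfov': 52.00101320695485, 'cx': 286.69067409737926, 'cy': 209.9366972496594, 'camera_from_world': array([[ 2.15465103e-02, -9.99765672e-01,  2.08521141e-03,
        -2.90060718e-02],
       [-9.93436291e-01, -2.16443688e-02, -1.12320334e-01,
         5.51779511e-01],
       [ 1.12339147e-01,  3.48586547e-04, -9.93669862e-01,
         7.81565728e-01],
       [ 0.00000000e+00,  0.00000000e+00,  0.00000000e+00,
         1.00000000e+00]])}
0.1 [ 0.24201822 -0.4936553   0.23064043] [-1.79929932e+02 -1.50091140e-03  2.61147322e+01]
```

View pics/scene0.png

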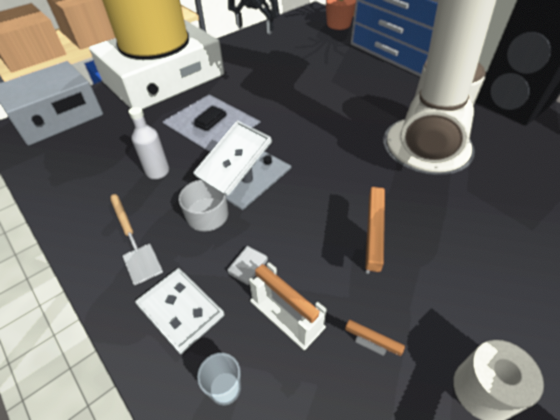

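View pics/top0.png

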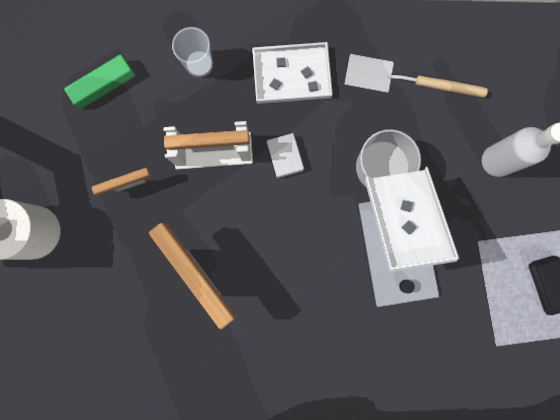

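Scene: the tray with two coupons is at top-view px (410,215), and its lower end meets the cup at (388,160). The scraper in the white rest has its bar from (165,143) to (248,138). The big one (190,275) and the small one (120,180) are decoys.

```bash
python3 - <<'E'
import cv2,numpy as np
t=cv2.imread("pics/top0.png");s=cv2.imread("pics/scene0.png")
def c(i,x,y,w,h):return cv2.resize(i[y:y+h,x:x+w],(400,300),interpolation=cv2.INTER_CUBIC)
a=np.vstack([np.hstack([c(t,330,125,200,150),c(t,150,105,120,90)]),np.hstack([c(s,150,110,160,120),c(s,220,240,120,90)])])
cv2.imwrite("pics/c0.png",a)
E
```

```text
(no output)
```

View pics/c0.png

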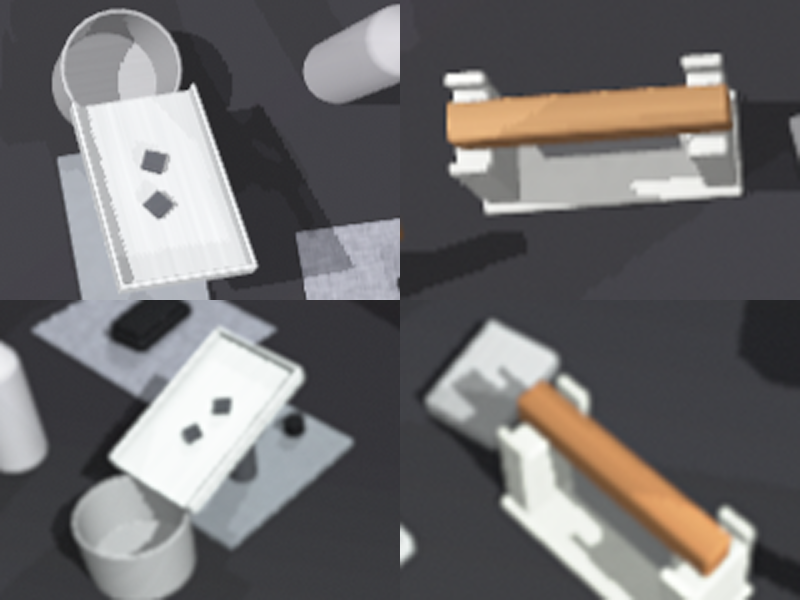

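Crops: tray wall-top corners are at crop px (74,104), (193,87), (256,267), (122,288). Coupons are at (155,161) and (159,205). The bar's top face runs from (47,118) to (328,104) in the right crop. Next I triangulate.

```bash
cat > h.py <<'E'
import cv2,numpy as np
from workcell import bot
def ray(c,p):
    f=210/np.tan(np.radians(c["vfov"]/2));T=c["camera_from_world"];R=T[:3,:3]
    d=R.T@np.array([(p[0]-c["cx"])/f,(p[1]-c["cy"])/f,1]);return -R.T@T[:3,3],d/np.linalg.norm(d)
def plane(c,p,n,k):
    o,d=ray(c,p);return o+d*(k-n@o)/(n@d)
def tri(c1,p1,c2,p2):
    o,d=ray(c1,p1);q,e=ray(c2,p2)
    s,t=np.linalg.lstsq(np.c_[d,-e],q-o,rcond=None)[0];return (o+s*d+q+t*e)/2,np.linalg.norm(o+s*d-q-t*e)
E
python3 - <<'E'
from h import *
np.set_printoptions(precision=4,suppress=True)
T=bot.calibration("top");S=bot.calibration("scene");z=np.array([0,0,1.])
P=[]
for n,a,b in [("lip+y",(74,104),(190,208)),("lip-y",(193,87),(110,157)),("end-y",(256,267),(220,28)),("end+y",(122,288),(302,72))]:
    p,e=tri(T,(330+a[0]/2,125+a[1]/2),S,(150+a[0]*0+b[0]/2.5,110+b[1]/2.5));print(n,p,e);P.append(p)
print("yaw",np.degrees(np.arctan2(*( (P[0]+P[1]-P[2]-P[3])[[1,0]]))),np.degrees(np.arctan2(*((P[0]+P[3]-P[1]-P[2])[[0,1]]*[-1,1]))))
for n,a,b in [("cA",(155,161),(192,133)),("cB",(159,205),(221,106))]:
    print(n,*tri(T,(330+a[0]/2,125+a[1]/2),S,(150+b[0]/2.5,110+b[1]/2.5)))
print("rim", [plane(T,(330+u/2,125+v/2),z,.07) for u,v in [(62,66),(181,66),(121,11)]])
L=plane(T,(150+47/3.333,105+118/3.333),z,.096);R=plane(T,(150+328/3.333,105+104/3.333),z,.096)
print("bar",L,R,(L+R)/2,np.linalg.norm(L-R),np.degrees(np.arctan2(*(L-R)[[1,0]])))
print("barS",*tri(T,(150+47/3.333,105+118/3.333),S,(220+322/3.333,240+250/3.333)),*tri(T,(150+328/3.333,105+104/3.333),S,(220+135/3.333,240+93/3.333)))
E
```

```text
lip+y [ 0.6054 -0.1559  0.0895] 0.005065014025889927
lip-y [ 0.6239 -0.2619  0.0907] 0.0020381373322064353
end-y [ 0.4651 -0.2888  0.1508] 0.0054319197286758
end+y [ 0.4459 -0.1828  0.1474] 0.006361229840092753
yaw 9.58583798270555 10.070527733864258
cA [ 0.5539 -0.2218  0.1074] 0.005287135182932031
cB [ 0.516  -0.222   0.1194] 0.0034071469971546065
rim [array([ 0.646 , -0.1504,  0.07  ]), array([ 0.6484, -0.2588,  0.07  ]), array([ 0.6988, -0.2044,  0.07  ])]
bar [0.6638 0.2022 0.096 ] [0.6748 0.0535 0.096 ] [0.6693 0.1278 0.096 ] 0.14907433655801391 94.19814094765682
barS [0.6616 0.2035 0.0979] 0.005231211034142566 [0.6735 0.0565 0.091 ] 0.0073133353782864185
```

```bash
cat >> h.py <<'E'
from scipy.spatial.transform import Rotation as Ro
np.set_printoptions(precision=4,suppress=True)
def delta(pos,rot,o=None):
    "tool-frame shift (mm) and rotvec from the present pose to pos/rot (Rotation)"
    o=o or bot.get_obs();r=Ro.from_euler("xyz",o["tcp_rot"],degrees=True)
    print("t",round(o["time"],2),"now",o["ee_pos"],o["tcp_rot"],"F",o["wrist_force"],"op",o["opening"],o["grasp_force"])
    print("shift mm",r.inv().apply(np.array(pos)-o["ee_pos"])*1000,"twist",(r.inv()*rot).as_rotvec(),"shift after twist",rot.inv().apply(np.array(pos)-o["ee_pos"])*1000)
def down(yaw): return Ro.from_euler("xyz",[180,0,yaw],degrees=True)
E
python3 -m crank '[{"gripper":85,"travel":[0,0,0],"twist":[0,0,-0.17]},{"gripper":85,"travel":[0,0,0],"twist":[0,0,-0.17]},{"gripper":85,"travel":[0,0,0],"twist":[0,0,-0.17]},{"gripper":85,"travel":[0,0,0],"twist":[0,0,-0.17]},{"gripper":85,"travel":[0,0,0],"twist":[0,0,-0.17]},{"gripper":85,"travel":[0,0,0],"twist":[0,0,-0.17]},{"gripper":85,"travel":[0,0,0],"twist":[0,0,-0.17]},{"gripper":85,"travel":[39,31,0],"twist":[0,0,0]},{"gripper":85,"travel":[39,31,0],"twist":[0,0,0]},{"gripper":85,"travel":[39,31,0],"twist":[0,0,0]},{"gripper":85,"travel":[39,31,0],"twist":[0,0,0]},{"gripper":85,"travel":[39,31,0],"twist":[0,0,0]}]'
python3 -m crank '[{"gripper":85,"travel":[39,31,0],"twist":[0,0,0]},{"gripper":85,"travel":[39,31,0],"twist":[0,0,0]},{"gripper":85,"travel":[39,31,0],"twist":[0,0,0]},{"gripper":85,"travel":[39,31,0],"twist":[0,0,0]},{"gripper":85,"travel":[39,31,0],"twist":[0,0,0]},{"gripper":85,"travel":[39,31,0],"twist":[0,0,0]},{"gripper":85,"travel":[39,31,0],"twist":[0,0,0]},{"gripper":85,"travel":[39,31,0],"twist":[0,0,0]},{"gripper":85,"travel":[30,25,0],"twist":[0,0,0]},{"gripper":85,"travel":[0,0,0],"twist":[0,0,0]}]'
python3 - <<'E'
from h import *
delta([.669,.128,.2],down(94.2))
c=bot.calibration("wrist");im=bot.camera("wrist");cv2.imwrite("pics/w1.png",im[:,:,::-1])
E
```

```text
time: 1.6
ee_pos: [0.3826, -0.2863, 0.231]
tcp_rot: [-180.0, -0.0, 94.3]
wrist_force: [0.8, -0.2, -0.2]
opening: 0.0847
grasp_force: 0.0
time: 2.85
ee_pos: [0.6294, 0.0759, 0.2295]
tcp_rot: [-179.9, -0.0, 94.5]
wrist_force: [0.6, 0.5, -0.1]
opening: 0.0849
grasp_force: 0.0
t 2.85 now [0.6294 0.0759 0.2295] [-179.8727   -0.0068   94.4547] F [ 0.5501  0.484  -0.0507] op 0.08490066421012686 0.0
shift mm [48.8418 43.592  29.3886] twist [-0.0022 -0.0001  0.0044] shift after twist [49.0383 43.309  29.4796]
```

View pics/w1.png

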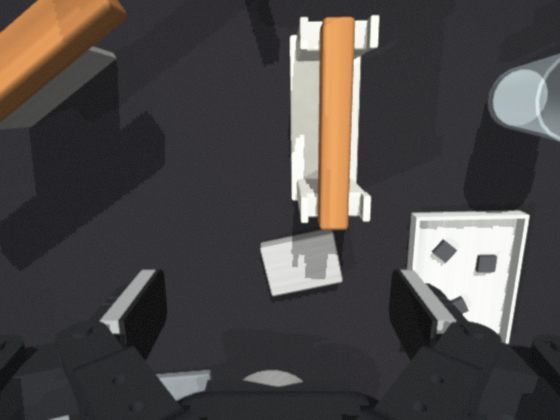

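The wrist view shows the bar from (338,17) to (334,228) in its rest. The big decoy is on the left and the decoy tray is at lower right.

```bash
python3 - <<'E'
from h import *
im=cv2.imread("pics/w1.png");c=bot.calibration("wrist");z=np.array([0,0,1.])
h=cv2.cvtColor(im,cv2.COLOR_BGR2HSV);m=cv2.inRange(h,(5,120,80),(20,255,255));m[:,:250]=0;m[:,400:]=0;m[245:]=0
ys,xs=np.nonzero(m);print(ys.min(),ys.max())
E_=[plane(c,(xs[ys==y].max()+.5,y),z,.096) for y in range(ys.min()+8,ys.max()-8)]
L=[plane(c,(xs[ys==y].min()-.5,y),z,.096) for y in range(ys.min()+8,ys.max()-8)]
E_=np.array(E_);L=np.array(L)
p=np.polyfit(E_[:,1],E_[:,0],1);print("right edge yaw",np.degrees(np.arctan(-p[0])),"width",np.linalg.norm(E_-L,axis=1).mean())
a=plane(c,(338,ys.min()-.5),z,.096);b=plane(c,(334,ys.max()+.5),z,.096);ym=(a[1]+b[1])/2
print(a,b,np.linalg.norm(a-b));yaw=-np.arctan(p[0]);x=np.polyval(p,ym)
for s in(1,-1):print("centre",x+s*.011*np.cos(yaw),ym)
for f in (.2,.8): print(m[int(ys.min()+f*200)].nonzero()[0][[0,-1]], h[int(ys.min()+f*200),315:360:3,2])
yaw=np.degrees(yaw)
delta([x-.011,ym,.14],down(90+yaw))
E
```

```text
17 229
right edge yaw 5.204911163286467 width 0.022190973770980747
[0.6597 0.2029 0.096 ] [0.6743 0.0544 0.096 ] 0.14917188214846394
centre 0.6882313487223651 0.12862301518553956
centre 0.666322062943809 0.12862301518553956
[320 353] [115 113 112 202 237 236 235 235 233 229 227 223 204 124 194]
[319 348] [166 121 172 222 220 229 237 234 230 226 222 184 244 246  83]
t 2.9 now [0.6288 0.0746 0.23  ] [-179.8862    0.0129   94.3967] F [ 0.2215 -0.9847  0.4157] op 0.0850971234147397 0.0
shift mm [50.9596 41.7099 89.9452] twist [-0.002   0.0002 -0.0141] shift after twist [50.3484 42.2455 90.0394]
```

```bash
python3 -m crank '[{"gripper":85,"travel":[25,21,0],"twist":[0,0,-0.01]},{"gripper":85,"travel":[25.5,21,0],"twist":[0,0,0]},{"gripper":85,"travel":[0,0,40],"twist":[0,0,0]},{"gripper":85,"travel":[0,0,40],"twist":[0,0,0]},{"gripper":85,"travel":[0,0,40],"twist":[0,0,0]},{"gripper":85,"travel":[0,0,30],"twist":[0,0,0]},{"gripper":85,"travel":[0,0,0],"twist":[0,0,0]},{"gripper":85,"travel":[0,0,0],"twist":[0,0,0]}]'
python3 - <<'E'
from h import *
delta([.667,.1285,.065],down(94.9))
E
```

```text
time: 3.9
ee_pos: [0.6669, 0.1269, 0.0831]
tcp_rot: [179.9, -0.0, 94.8]
wrist_force: [-0.3, -0.1, 0.6]
opening: 0.085
grasp_force: 0.0
t 3.9 now [0.6669 0.1269 0.0831] [179.9046  -0.0064  94.8353] F [-0.2782 -0.0897  0.6193] op 0.08501090207096598 0.0
shift mm [ 1.5891  0.2461 18.104 ] twist [ 0.0017 -0.0001 -0.0011] shift after twist [ 1.5908  0.2781 18.1034]
```

```bash
python3 -m crank '[{"gripper":85,"travel":[1.5,0,18],"twist":[0,0,0]},{"gripper":85,"travel":[0,0,0],"twist":[0,0,0]},{"gripper":10,"travel":[0,0,0],"twist":[0,0,0]},{"gripper":10,"travel":[0,0,0],"twist":[0,0,0]},{"gripper":10,"travel":[0,0,0],"twist":[0,0,0]},{"gripper":10,"travel":[0,0,0],"twist":[0,0,0]},{"gripper":10,"travel":[0,0,0],"twist":[0,0,0]},{"gripper":10,"travel":[0,0,0],"twist":[0,0,0]}]' 80
python3 - <<'E'
from h import *
delta([.667,.1285,.065],down(94.9))
E
```

```text
time: 4.9
ee_pos: [0.6666, 0.129, 0.0638]
tcp_rot: [180.0, -0.0, 94.9]
wrist_force: [-0.3, -0.2, 4.3]
opening: 0.021
grasp_force: 79.0
t 4.9 now [0.6666 0.129  0.0638] [179.952   -0.0061  94.8677] F [-0.3419 -0.2329  4.2585] op 0.020954715786262606 78.95959496498108
shift mm [-0.4826  0.3524 -1.2028] twist [ 0.0008 -0.0001 -0.0006] shift after twist [-0.4829  0.3511 -1.2031]
```

```bash
cat >> h.py <<'E'
YT=np.radians(9.8);O=np.array([.644,-.2045,.07]);EDGE=np.array([0,0,.0518])
def fr(t,yaw=YT):
    t=np.radians(t);d=np.array([np.cos(yaw),np.sin(yaw),0]);z=np.array([0,0,1.])
    return np.c_[np.cos(t)*d-np.sin(t)*z,np.cross(z,d),np.sin(t)*d+np.cos(t)*z]
def sweep(x,y,z,t=10):
    "TCP pose with edge at tray coords (m), blade tilted t"
    F=fr(t);r=Ro.from_matrix(np.c_[F[:,1],F[:,0],-F[:,2]]);return O+fr(20)@[x,y,z]-r.apply(EDGE),r
E
python3 -m crank '[{"gripper":10,"travel":[0,0,-25],"twist":[0,0,0]},{"gripper":10,"travel":[0,0,-45],"twist":[0,0,0]},{"gripper":10,"travel":[0,0,-45],"twist":[0,0,0]},{"gripper":10,"travel":[0,0,-45],"twist":[0,0,0]},{"gripper":10,"travel":[0,0,-25],"twist":[0,0,0]},{"gripper":10,"travel":[0,0,0],"twist":[0,0,0]}]'
python3 - <<'E'
from h import *
delta(*sweep(-.172,0,.06))
cv2.imwrite("pics/s2.png",bot.camera("scene")[:,:,::-1])
E
```

```text
time: 5.65
ee_pos: [0.667, 0.129, 0.2497]
tcp_rot: [179.9, -0.0, 94.9]
wrist_force: [-0.5, 0.3, -2.0]
opening: 0.0209
grasp_force: 78.5
t 5.65 now [0.667  0.129  0.2497] [179.8515  -0.0148  94.87  ] F [-0.5375  0.2785 -2.033 ] op 0.020948490667135302 78.52475166320801
shift mm [-341.7117 -182.8514   12.8728] twist [ 0.177  -0.0077 -0.0858] shift after twist [-324.7329 -205.961    49.9584]
```

View pics/s2.png

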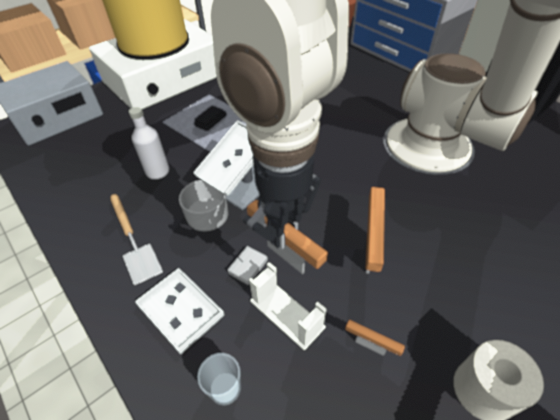

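The scraper is lifted and level: bar from (250,208) to (325,250), rest empty. Moving it over the upper end of the tray.

```bash
python3 -m crank '[{"gripper":10,"travel":[-42,-22,0],"twist":[0,0,0]},{"gripper":10,"travel":[-42,-23,0],"twist":[0,0,0]},{"gripper":10,"travel":[-43,-23,0],"twist":[0,0,0]},{"gripper":10,"travel":[-43,-23,0],"twist":[0,0,0]},{"gripper":10,"travel":[-43,-23,0],"twist":[0,0,0]},{"gripper":10,"travel":[-43,-23,0],"twist":[0,0,0]},{"gripper":10,"travel":[-43,-23,0],"twist":[0,0,0]},{"gripper":10,"travel":[-43,-23,0],"twist":[0,0,0]},{"gripper":10,"travel":[0,0,0],"twist":[0.088,-0.004,-0.043]},{"gripper":10,"travel":[0,0,0],"twist":[0.088,-0.004,-0.043]},{"gripper":10,"travel":[0,0,0],"twist":[0,0,0]},{"gripper":10,"travel":[0,0,0],"twist":[0,0,0]}]'
python3 - <<'E'
from h import *
delta(*sweep(-.172,0,.03))
delta(*sweep(-.172,0,.004))
t=bot.camera("top");w=bot.camera("scene")
a=np.hstack([cv2.resize(t[120:300,320:500],(400,400)),cv2.resize(w[90:250,130:290],(400,400))])
cv2.imwrite("pics/p3.png",a[:,:,::-1])
E
```

```text
time: 7.2
ee_pos: [0.5129, -0.2272, 0.2471]
tcp_rot: [-169.9, -0.0, 99.8]
wrist_force: [0.2, -0.3, -1.0]
opening: 0.0208
grasp_force: 79.2
t 7.2 now [ 0.5129 -0.2272  0.2471] [-169.9118   -0.0255   99.7816] F [ 0.1548 -0.2563 -1.0394] op 0.020775106764077806 79.15090084075928
shift mm [ 0.0013 -2.357  40.1192] twist [-0.0015 -0.0005 -0.0002] shift after twist [ 0.0218 -2.4188 40.1155]
t 7.2 now [ 0.5129 -0.2272  0.2471] [-169.9118   -0.0255   99.7816] F [ 0.1548 -0.2563 -1.0394] op 0.020775106764077806 79.15090084075928
shift mm [-0.0124 -6.8324 65.7311] twist [-0.0015 -0.0005 -0.0002] shift after twist [ 0.0218 -6.9337 65.7205]
```

View pics/p3.png

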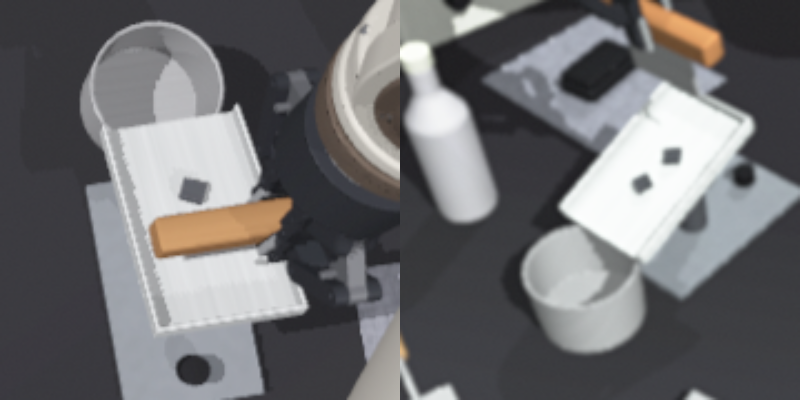

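The bar is over the tray's upper half and both coupons are still in place. Descending to 4 mm, then touching down in small steps.

```bash
python3 -m crank '[{"gripper":10,"travel":[0,-3.5,30],"twist":[0,0,0]},{"gripper":10,"travel":[0,-3.5,25],"twist":[0,0,0]},{"gripper":10,"travel":[0,0,10],"twist":[0,0,0]},{"gripper":10,"travel":[0,0,0],"twist":[0,0,0]},{"gripper":10,"travel":[0,0,0],"twist":[0,0,0]}]'
python3 -c "
from h import *
delta(*sweep(-.172,0,.0))"
python3 -m crank '[{"gripper":10,"travel":[0,0,1],"twist":[0,0,0]},{"gripper":10,"travel":[0,0,0],"twist":[0,0,0]}]'
python3 -m crank '[{"gripper":10,"travel":[0,0,1],"twist":[0,0,0]},{"gripper":10,"travel":[0,0,0],"twist":[0,0,0]}]'
```

```text
time: 7.92
ee_pos: [0.4955, -0.2306, 0.1866]
tcp_rot: [-170.0, 0.1, 99.8]
wrist_force: [1.2, -0.6, -1.2]
opening: 0.021
grasp_force: 79.2
t 7.92 now [ 0.4955 -0.2306  0.1866] [-169.9959    0.0725   99.8127] F [ 1.2169 -0.6134 -1.1924] op 0.020956460245460287 79.16989803314209
shift mm [ 0.4553 -0.6378  7.023 ] twist [-0.0001  0.0013 -0.    ] shift after twist [ 0.4463 -0.6383  7.0235]
time: 8.18
ee_pos: [0.4951, -0.2306, 0.1848]
tcp_rot: [-169.9, 0.0, 99.8]
wrist_force: [0.4, -0.7, -1.7]
opening: 0.0206
grasp_force: 79.2
time: 8.43
ee_pos: [0.4947, -0.2306, 0.1835]
tcp_rot: [-169.9, 0.0, 99.8]
wrist_force: [0.1, 0.2, -1.5]
opening: 0.021
grasp_force: 79.2
```

```bash
python3 -m crank '[{"gripper":10,"travel":[0,0,1.5],"twist":[0,0,0]},{"gripper":10,"travel":[0,0,0],"twist":[0,0,0]}]'
python3 -m crank '[{"gripper":10,"travel":[0,0,1],"twist":[0,0,0]},{"gripper":10,"travel":[0,0,0],"twist":[0,0,0]}]'
python3 -m crank '[{"gripper":10,"travel":[0,0,1],"twist":[0,0,0]},{"gripper":10,"travel":[0,0,0],"twist":[0,0,0]}]'
python3 -c "
from h import *
delta(*sweep(-.172,0,.0))"
```

```text
time: 8.68
ee_pos: [0.4943, -0.2306, 0.1819]
tcp_rot: [-169.9, 0.0, 99.8]
wrist_force: [1.0, -0.1, -1.9]
opening: 0.0209
grasp_force: 79.2
time: 8.93
ee_pos: [0.4942, -0.2307, 0.181]
tcp_rot: [-169.9, 0.0, 99.8]
wrist_force: [-0.3, 0.4, -1.4]
opening: 0.021
grasp_force: 79.2
time: 9.18
ee_pos: [0.4941, -0.2307, 0.18]
tcp_rot: [-169.9, 0.0, 99.8]
wrist_force: [-0.1, -0.4, -2.0]
opening: 0.021
grasp_force: 79.2
t 9.18 now [ 0.4941 -0.2307  0.18  ] [-169.9063    0.0205   99.8114] F [-0.1307 -0.4442 -1.9592] op 0.020968380700588256 79.16950821876526
shift mm [ 0.3106 -0.382   0.264 ] twist [-0.0016  0.0004  0.0001] shift after twist [ 0.3104 -0.3825  0.2634]
```

```bash
for i in 1 2; do python3 -m crank '[{"gripper":10,"travel":[0,0,1],"twist":[0,0,0]},{"gripper":10,"travel":[0,0,0],"twist":[0,0,0]}]' | egrep "pos|wrist"; done
```

```text
ee_pos: [0.494, -0.2307, 0.1798]
wrist_force: [-0.1, 1.1, 4.7]
ee_pos: [0.494, -0.2307, 0.1797]
wrist_force: [0.7, 1.3, 10.8]
```

```bash
python3 -m crank '[{"gripper":10,"travel":[0,0,-2.3],"twist":[0,0,0]},{"gripper":10,"travel":[0,0,0],"twist":[0,0,0]},{"gripper":10,"travel":[0,8,1.4],"twist":[0,0,0]},{"gripper":10,"travel":[0,8,1.4],"twist":[0,0,0]},{"gripper":10,"travel":[0,8,1.4],"twist":[0,0,0]},{"gripper":10,"travel":[0,8,1.4],"twist":[0,0,0]},{"gripper":10,"travel":[0,8,1.4],"twist":[0,0,0]},{"gripper":10,"travel":[0,8,1.4],"twist":[0,0,0]},{"gripper":10,"travel":[0,0,0],"twist":[0,0,0]}]'
python3 - <<'E'
from h import *
delta(*sweep(-.030,0,.0))
t=bot.camera("top");w=bot.camera("scene")
a=np.hstack([cv2.resize(t[120:300,320:500],(400,400)),cv2.resize(w[90:250,130:290],(400,400))])
cv2.imwrite("pics/p4.png",a[:,:,::-1])
E
```

```text
time: 10.8
ee_pos: [0.5397, -0.2227, 0.1632]
tcp_rot: [-169.9, 0.0, 99.8]
wrist_force: [0.6, 0.0, -1.0]
opening: 0.0206
grasp_force: 79.2
t 10.8 now [ 0.5397 -0.2227  0.1632] [-169.8868    0.008    99.8341] F [ 0.5508  0.0146 -1.0215] op 0.020589849129647324 79.24045443534851
shift mm [ 0.1555 90.9571 16.242 ] twist [-0.002   0.0002  0.0006] shift after twist [ 0.2027 90.9247 16.4217]
```

View pics/p4.png

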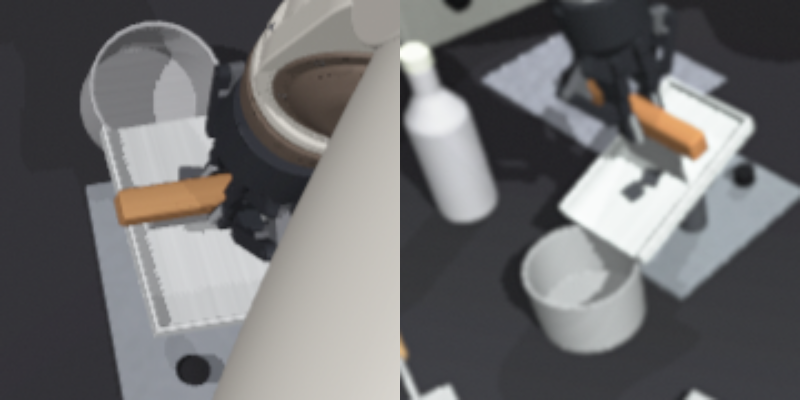

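The blade (right half, px 660,160) is pushing B against A at (640,185). Carrying on to the lip.

```bash
python3 -m crank '[{"gripper":10,"travel":[0,8,1.4],"twist":[0,0,0]},{"gripper":10,"travel":[0,8,1.4],"twist":[0,0,0]},{"gripper":10,"travel":[0,8,1.4],"twist":[0,0,0]},{"gripper":10,"travel":[0,8,1.4],"twist":[0,0,0]},{"gripper":10,"travel":[0,8,1.4],"twist":[0,0,0]},{"gripper":10,"travel":[0,8,1.4],"twist":[0,0,0]},{"gripper":10,"travel":[0,0,0],"twist":[0,0,0]}]'
python3 -m crank '[{"gripper":10,"travel":[0,6,1],"twist":[0,0,0]},{"gripper":10,"travel":[0,6,1],"twist":[0,0,0]},{"gripper":10,"travel":[0,6,1],"twist":[0,0,0]},{"gripper":10,"travel":[0,6,1],"twist":[0,0,0]},{"gripper":10,"travel":[0,6,1],"twist":[0,0,0]},{"gripper":10,"travel":[0,6,1],"twist":[0,0,0]},{"gripper":10,"travel":[0,6,1],"twist":[0,0,0]},{"gripper":10,"travel":[0,4,0.5],"twist":[0,0,0]},{"gripper":10,"travel":[0,0,0],"twist":[0,0,0]},{"gripper":10,"travel":[0,0,0],"twist":[0,0,0]}]'
python3 - <<'E'
from h import *
delta(*sweep(-.030,0,.0))
t=bot.camera("top");w=bot.camera("scene")
a=np.hstack([cv2.resize(t[120:300,320:500],(400,400)),cv2.resize(w[90:250,130:290],(400,400))])
cv2.imwrite("pics/p5.png",a[:,:,::-1])
E
```

```text
time: 11.78
ee_pos: [0.5849, -0.2149, 0.1465]
tcp_rot: [-169.9, 0.0, 99.8]
wrist_force: [0.6, -0.3, -0.8]
opening: 0.0214
grasp_force: 79.2
time: 13.02
ee_pos: [0.6276, -0.2077, 0.1317]
tcp_rot: [-169.9, 0.0, 99.8]
wrist_force: [0.4, 0.1, -1.7]
opening: 0.0208
grasp_force: 79.2
t 13.03 now [ 0.6276 -0.2077  0.1317] [-169.9098    0.0243   99.8106] F [ 0.3925  0.1307 -1.6656] op 0.020843983931939213 79.15474534034729
shift mm [ 0.3238 -2.4292  0.8611] twist [-0.0016  0.0004  0.0001] shift after twist [ 0.3231 -2.4306  0.8574]
```

View pics/p5.png

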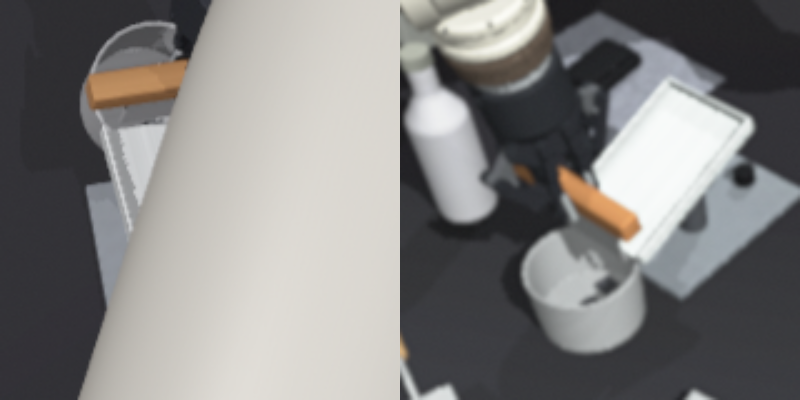

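Both coupons are in the cup (right half, px 590,300 and 608,285). Lifting and heading back.

```bash
python3 -m crank '[{"gripper":10,"travel":[0,0,-20],"twist":[0,0,0]},{"gripper":10,"travel":[0,0,-35],"twist":[0,0,0]},{"gripper":10,"travel":[0,0,-40],"twist":[0,0,0]},{"gripper":10,"travel":[0,0,-25],"twist":[0,0,0]},{"gripper":10,"travel":[0,0,0],"twist":[-0.088,0.003,0.043]},{"gripper":10,"travel":[0,0,0],"twist":[-0.088,0.003,0.043]},{"gripper":10,"travel":[0,0,0],"twist":[0,0,0]}]'
python3 -c "
from h import *
delta([.6666,.129,.25],down(94.87))"
```

```text
time: 14.0
ee_pos: [0.6468, -0.2042, 0.2506]
tcp_rot: [-180.0, 0.1, 94.8]
wrist_force: [-0.2, 0.2, -1.0]
opening: 0.0207
grasp_force: 79.2
t 14.0 now [ 0.6468 -0.2042  0.2506] [-179.9911    0.1271   94.8398] F [-0.1842  0.2395 -0.9907] op 0.020732760973876413 79.16286706924438
shift mm [330.3109  47.889   -0.1817] twist [-0.0002  0.0022 -0.0005] shift after twist [330.2852  48.0631   0.5586]
```

```bash
python3 -m crank '[{"gripper":10,"travel":[41,6,0],"twist":[0,0.002,0]},{"gripper":10,"travel":[41,6,0],"twist":[0,0,0]},{"gripper":10,"travel":[41,6,0],"twist":[0,0,0]},{"gripper":10,"travel":[41,6,0],"twist":[0,0,0]},{"gripper":10,"travel":[41,6,0],"twist":[0,0,0]},{"gripper":10,"travel":[41,6,0],"twist":[0,0,0]},{"gripper":10,"travel":[41,6,0],"twist":[0,0,0]},{"gripper":10,"travel":[41,6,0],"twist":[0,0,0]},{"gripper":10,"travel":[0,0,0],"twist":[0,0,0]},{"gripper":10,"travel":[0,0,0],"twist":[0,0,0]}]'
python3 - <<'E'
from h import *
delta([.6666,.129,.25],down(94.87))
t=bot.camera("top");w=bot.camera("scene")
a=np.hstack([cv2.resize(t[100:300,330:530],(400,400)),cv2.resize(w[160:360,200:400],(400,400))])
cv2.imwrite("pics/p6.png",a[:,:,::-1])
E
```

```text
time: 15.25
ee_pos: [0.6686, 0.1269, 0.2497]
tcp_rot: [-180.0, 0.1, 94.9]
wrist_force: [-0.5, -0.1, -2.5]
opening: 0.0206
grasp_force: 79.2
t 15.25 now [0.6686 0.1269 0.2497] [-179.9534    0.0501   94.9428] F [-0.5119 -0.1417 -2.5461] op 0.020556093809777545 79.18028712272644
shift mm [ 2.2962 -1.7747 -0.3406] twist [-0.0008  0.0009  0.0013] shift after twist [ 2.2943 -1.7773 -0.3401]
```

View pics/p6.png

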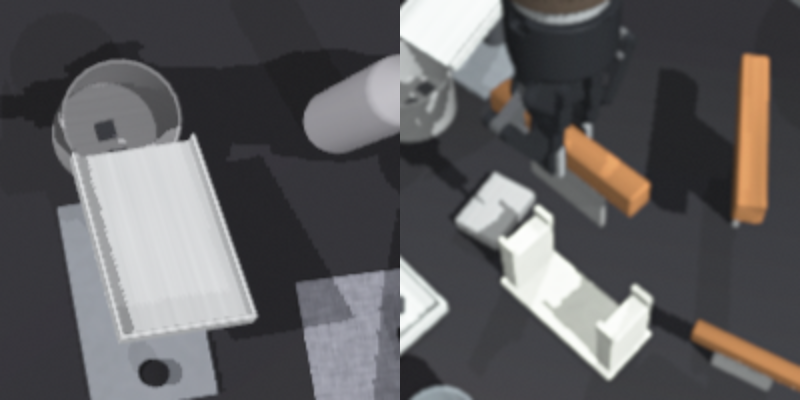

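The tray is empty and the coupons are in the cup (left half, px 105,130). The scraper is above its rest. Lowering it.

```bash
python3 -m crank '[{"gripper":10,"travel":[2.3,-1.8,20],"twist":[0,0,0]},{"gripper":10,"travel":[0,0,40],"twist":[0,0,0]},{"gripper":10,"travel":[0,0,40],"twist":[0,0,0]},{"gripper":10,"travel":[0,0,30],"twist":[0,0,0]},{"gripper":10,"travel":[0,0,20],"twist":[0,0,0]},{"gripper":10,"travel":[0,0,10],"twist":[0,0,0]},{"gripper":10,"travel":[0,0,0],"twist":[0,0,0]},{"gripper":10,"travel":[0,0,0],"twist":[0,0,0]}]'
python3 -c "
from h import *
delta([.6666,.129,.065],down(94.87))"
```

```text
time: 16.35
ee_pos: [0.6669, 0.1289, 0.091]
tcp_rot: [179.9, -0.0, 94.9]
wrist_force: [-0.3, -0.6, -1.1]
opening: 0.0209
grasp_force: 79.2
t 16.35 now [0.6669 0.1289 0.091 ] [179.905   -0.0076  94.8642] F [-0.3252 -0.5619 -1.065 ] op 0.020905269319651937 79.19910907745361
shift mm [ 0.1528 -0.3271 25.985 ] twist [ 0.0017 -0.0001 -0.0001] shift after twist [ 0.1563 -0.2841 25.9855]
```

```bash
python3 -m crank '[{"gripper":10,"travel":[0,0,10],"twist":[0,0,0]},{"gripper":10,"travel":[0,0,10],"twist":[0,0,0]},{"gripper":10,"travel":[0,0,4],"twist":[0,0,0]},{"gripper":10,"travel":[0,0,0],"twist":[0,0,0]},{"gripper":10,"travel":[0,0,0],"twist":[0,0,0]}]'
python3 -m crank '[{"gripper":10,"travel":[0,0,1],"twist":[0,0,0]},{"gripper":10,"travel":[0,0,0.5],"twist":[0,0,0]},{"gripper":10,"travel":[0,0,0],"twist":[0,0,0]}]'
```

```text
time: 16.98
ee_pos: [0.6665, 0.1291, 0.0659]
tcp_rot: [180.0, -0.0, 94.9]
wrist_force: [0.2, 0.3, -1.7]
opening: 0.0212
grasp_force: 79.2
time: 17.35
ee_pos: [0.6664, 0.129, 0.0642]
tcp_rot: [180.0, -0.0, 94.9]
wrist_force: [0.4, 0.0, -1.3]
opening: 0.0213
grasp_force: 79.2
```

```bash
python3 -m crank '[{"gripper":10,"travel":[0,0,0.6],"twist":[0,0,0]},{"gripper":10,"travel":[0,0,0],"twist":[0,0,0]}]'
python3 -m crank '[{"gripper":30,"travel":[0,0,0],"twist":[0,0,0]},{"gripper":60,"travel":[0,0,0],"twist":[0,0,0]},{"gripper":85,"travel":[0,0,0],"twist":[0,0,0]},{"gripper":85,"travel":[0,0,0],"twist":[0,0,0]},{"gripper":85,"travel":[0,0,0],"twist":[0,0,0]},{"gripper":85,"travel":[0,0,0],"twist":[0,0,0]},{"gripper":85,"travel":[0,0,0],"twist":[0,0,0]}]'
```

```text
time: 17.6
ee_pos: [0.6664, 0.129, 0.0638]
tcp_rot: [180.0, -0.0, 94.9]
wrist_force: [-1.2, -0.3, -0.9]
opening: 0.0207
grasp_force: 79.5
time: 18.48
ee_pos: [0.6664, 0.129, 0.0635]
tcp_rot: [180.0, -0.0, 94.9]
wrist_force: [-0.1, 0.3, 0.4]
opening: 0.0851
grasp_force: 0.0
```

```bash
python3 -m crank '[{"gripper":85,"travel":[0,0,-20],"twist":[0,0,0]},{"gripper":85,"travel":[0,0,-40],"twist":[0,0,0]},{"gripper":85,"travel":[0,0,-45],"twist":[0,0,0]},{"gripper":85,"travel":[0,0,-45],"twist":[0,0,0]},{"gripper":85,"travel":[0,0,-40],"twist":[0,0,0]},{"gripper":85,"travel":[-30,-45,0],"twist":[0,0,0]},{"gripper":85,"travel":[-30,-45,0],"twist":[0,0,0]},{"gripper":85,"travel":[-30,-45,0],"twist":[0,0,0]},{"gripper":85,"travel":[-30,-45,0],"twist":[0,0,0]},{"gripper":85,"travel":[0,0,0],"twist":[0,0,0]},{"gripper":85,"travel":[0,0,0],"twist":[0,0,0]}]'
python3 - <<'E'
from h import *
t=bot.camera("top");w=bot.camera("scene")
r=lambda i:cv2.resize(i,(400,300))
a=np.vstack([np.hstack([r(t[100:250,330:530]),r(t[105:195,150:270])]),np.hstack([r(w[110:230,150:310]),r(w[240:330,220:340])])])
cv2.imwrite("pics/p7.png",a[:,:,::-1])
E
```

```text
time: 19.85
ee_pos: [0.4976, -0.0058, 0.255]
tcp_rot: [179.9, 0.0, 94.9]
wrist_force: [0.2, -0.1, 0.2]
opening: 0.0848
grasp_force: 0.0
```

View pics/p7.png

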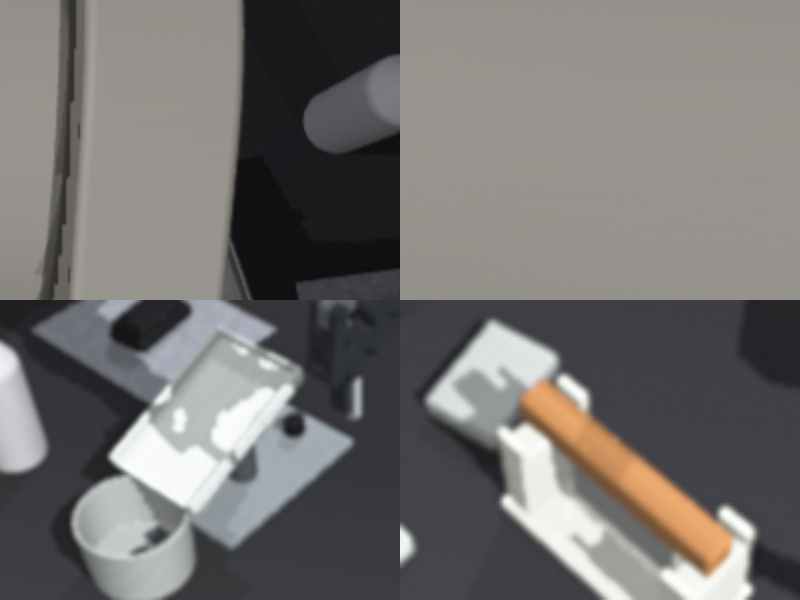

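The scraper hangs in its rest as at the start. The tray is empty, both coupons are in the cup (px 150,540) and the arm is clear.

```bash
python3 -c "
from workcell import bot
print(bot.job_done())"
```

```text
the job is handed in; nothing more can be done
None
```

I swept both coupons off the tray into the steel cup and hung the scraper back in its rest. I handed the job in at about 20 s, with the arm clear of everything; no verdict came back.

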